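# Tip the wooden heels into their bin

## Task

Take the tray of wooden heels by its red bar, bring it level out from under the stand, set it down on the open bench and let go. Then take it by its wooden end handle and tip it, so that all three heels slide off into the blue bin that already holds a wooden heel, not the one with the black rubber heel. Set the empty tray down level on the bench, and leave the other things on the bench where they are.

Things in the scene. Friction and masses are not known exactly. Their poses are not given: they have to be found in the camera images.
- tray: aluminium tray, 200 mm long (x), 134 mm wide (y), floor 5 mm, walls 28 mm high and 4 mm thick on both sides and at the -x end; the +x end is open (the lip). Origin: centre of its underside, z up. About 0.26 kg, up to a third more or less, with three loose heels. Starts on the bench, handle end under the stand, lip towards -y.
- tray_bar (a point): middle of the red carrying bar of the tray: a flat bar fixed across the middle of the tray (along tray y), 10 mm thick (tray x), 22 mm high, from 56 to 78 mm above the tray's underside; this point is 67 mm up, above the tray's origin. Heels pass beneath it. Pinch it from above, fingers closing along tray x.
- tray_handle (a point): grip point of the wooden end handle: a plate 62 mm wide (tray y), 10 mm thick, 55 mm long, rising from the -x end wall and leaning outwards 30 degrees from vertical. Point: mid-thickness, 19 mm short of its upper end, at x -121, y 0, z 51 mm in the tray's frame; axes as the tray's. Pinch along its lean (fingers down and inwards), across its thickness, firmly (some 50 N).
- tray_lip (a point): middle of the lip edge of the tray at its underside: x = 100, y = 0, z = 0 mm in the tray's frame
- heel1: D-shaped heel block, 60 x 50 mm, 24 mm high (round end towards its +x); pale wood with a brown top, on the tray. Origin: centre of its underside. It slides on the tray only when that is tipped by some 25 to 40 degrees (friction varies); about 45 g.
- heel2: a second wooden heel, same as heel1
- heel3: a third wooden heel, same as heel1
- bin_near: open blue bin, 170 mm (x) by 200 mm (y), 90 mm high, walls 6 mm, floor 6 mm, fixed to the bench, the one nearer to the robot. Origin: centre of its underside. It holds either wood_sample or rubber_sample.
- bin_far: the same bin, farther from the robot; it holds the other sample
- wood_sample: D-shaped heel block, 60 x 50 mm, 24 mm high (round end towards its +x); of wood like those on the tray, lying in one of the two bins: that is the bin for the wooden heels. Origin: centre of its underside.
- rubber_sample: D-shaped heel block, 60 x 50 mm, 24 mm high (round end towards its +x); all black rubber, lying in the other bin. Origin: centre of its underside.
- stand: low fixed stand: a board 320 mm (x) by 200 mm (y), underside 90 mm and top 102 mm above the bench, on four 20 mm posts at its corners (centres 145 mm either side in x, 85 mm in y), with small boxes up to 50 mm high along its +y side. Origin: on the bench under the board's centre. Its -y edge is 100 mm from the origin; the tray's handle end is beneath that edge.
- glue_jar: amber jar with a yellow label, 64 mm across, 85 mm high, to be left alone; origin: centre of its underside
- polish_tin: flat red tin, 76 mm across, 28 mm high, to be left alone; origin: centre of its underside
- hammer: hammer lying on the bench, about 270 mm long, 40 mm high, its handle to -x and head to +x of its frame, to be left alone
- brush: brush lying on the bench, about 210 mm long, 40 mm high, its handle to -x of its frame, to be left alone
- spool: orange spool, 44 mm across, 53 mm high, to be left alone; origin: centre of its underside
- shoe_last: wooden shoe last, about 170 mm long, 90 mm high, to be left alone; origin under its middle
Mind the look-alikes: they are no part of the job. Of the things like the rubber_sample, leave any that is pink, purple or turquoise; of the rest the larger one is meant.

How it is judged:
By the outcome, as a careful person would: the job done as asked, in the order asked, and still so for the second after the job is handed in, with the robot touching nothing.
It also fails if it takes over 66 s, if anything falls off the work surface, if the arm or the gripper's body presses on something with over 40 N, if the wrist force passes 120 N, or if a joint passes its speed limit or range.

## Robot

A 7-joint arm with a two-finger parallel gripper is mounted at the origin on the work surface. World frame = base frame: x ahead of the robot, y to its left, z up, the work surface at z = 0. Lengths are in m, angles in rad, forces in N, time in s.
With the tool pointing down it reaches from about 0.425 to 0.875 m from the base axis. Payload 8.4 kg.
Tool frame: the origin (TCP) lies on the mounting face of the last link; the fingertips stand 182 mm ahead of it and the grasp point (between the pads) lies 164 mm ahead of it; z points along the fingers, y is the line along which they close (so a half turn about z gives the same grasp; the last joint's range is limited). The gripper opens to 87 mm and grips with 3 to 60 N. Pads are 19 mm wide; open, the fingers measure 117 mm over their backs; the gripper's body (75 mm by 190 mm) begins 51 mm behind the grasp point.
Start: joints at [-1.253, 0.333, 0.04, 1.465, -0.013, 1.343, -0.059], TCP at [0.263, 0.594, 0.405] pointing down, gripper open.
Joint ranges: [-2.58, 2.58], [-0.38, 2.09], [-1.3, 1.39], [0.25, 2.4], [-1.5, 4.64], [0.08, 2.09], [-2.65, 2.65]. Speed limits (rad/s): [2.22, 2.22, 2.79, 2.79, 3.14, 3.14, 3.14].

## Interface

Orientations are given as a unit quaternion [x, y, z, w].
In Python, from workcell import sense, read_camera, hand_in gives the robot as it stands.
- The arm moves only by the shell command python3 -m handwheel 'ROWS'. ROWS is JSON, a list of rows, each an object of numbers: "grip": the opening, from 0 (shut) to 1 (fully open); "x", "y", "z": the shift along the tool's x, y, z each as a share of 0.2 m, from -1 to 1; "rx", "ry", "rz": the turn, a rotation vector about the tool's x, y, z each as a share of 0.12 rad, from -1 to 1. A call has 1 to 10 rows; each row shifts and turns the commanded pose from where the row before left it, along the tool's axes as they then stand; what a row does not reach is not made up. A row lasts 1/12 s, in which the tool goes at most 41.7 mm and 7.16 degrees, less where a joint would pass 70% of its speed; a pose out of reach is approached as far as the arm can. A call with a number of a shift or a turn outside -1 to 1 is refused whole. A call with a gripper value outside its range is refused whole. The fingers move at their own pace and stop on an object; the grip force is fixed at half the most. Time passes only in rows, so rows that do not move let the fingers close. It gives the time, the measured TCP pose, the force, the opening and the grip force at its end, in the units of the state.
- sense(): the state, without advancing time (a new reading comes with each control period).
- read_camera(name): name is "scene" or "top" or "wrist"; returns a dict with "img" (384x512x3 uint8, blue, green, red), "mtx" (3x3 intrinsics, pixels), "extrinsics" (4x4, takes a point from camera to world coordinates). Camera axes: x right, y up, looking along -z (the intrinsics and any distortion apply to the point x, -y, -z); pixel columns grow to the right and rows downward; lengths in m; the calibration is good to about 2 mm. A picture is of the moment at which its call begins. There is no depth.
- hand_in(): hands the job in; it is judged then, once.
The state is a dict: "t": time; "joint_pos": joint angles; "qvel": joint speeds; "joint_torque": joint torques, N m; "tcp_pos": TCP position; "orientation": TCP orientation; "ft_force": force on the tool from outside, world axes, zero at the start; "wrist_torque": the same for the moment, N m; "width": finger opening in m; "grip_force": force on a finger pad.
Only numpy, scipy, OpenCV 4.12 (cv2) and the standard library are available. Lean on these libraries where they do the work, as an engineer would, in place of code of your own. Each camera call takes 0.05 s, during which the arm holds its last target. There are 200 camera calls.

## Working session

There is one attempt and no reset: what is moved stays moved. The work goes in short steps, Python scripts to look and compute and a shell command to move; the robot and the scene stay as the last step left them, time stands still between calls to the robot, and variables do not carry over. Pictures are saved under pics/ and viewed, at most 10 in all, crops included, and the job is handed in when it is done.

```bash
mkdir -p pics
cat > h.py <<'E'
import numpy as np, cv2
from scipy.spatial.transform import Rotation as R
from workcell import sense, read_camera, hand_in
def ray(c,u,v):
    K=c["mtx"];E=np.array(c["extrinsics"])
    d=np.linalg.inv(K)@[u,v,1]; d=E[:3,:3]@[d[0],-d[1],-d[2]]
    return E[:3,3],d
def onz(c,u,v,z):
    o,d=ray(c,u,v); return o+d*(z-o[2])/d[2]
def pix(c,p):
    E=np.array(c["extrinsics"]); q=E[:3,:3].T@(np.array(p)-E[:3,3]); q=np.array(c["mtx"])@[q[0],-q[1],-q[2]]; return q[:2]/q[2]
E
python3 - <<'E'
from h import *
for n in ("scene","top"):
    c=read_camera(n); cv2.imwrite(f"pics/{n}0.png",cv2.resize(c["img"],(800,600),interpolation=cv2.INTER_CUBIC))
    np.save(f"pics/{n}0.npy",c,allow_pickle=True); print(n,c.keys(),np.round(c["mtx"],1).tolist(),np.round(c["extrinsics"],3).tolist())
print(sense())
E
```

```text
scene dict_keys(['img', 'mtx', 'extrinsics']) [[440.4, 0.0, 250.9], [0.0, 440.4, 191.0], [0.0, 0.0, 1.0]] [[0.736, -0.465, 0.493, 1.075], [0.677, 0.517, -0.524, -0.614], [-0.011, 0.719, 0.695, 0.884], [0.0, 0.0, 0.0, 1.0]]
top dict_keys(['img', 'mtx', 'extrinsics']) [[414.6, 0.0, 258.8], [0.0, 414.6, 194.7], [0.0, 0.0, 1.0]] [[-0.026, 0.998, -0.062, 0.396], [-1.0, -0.025, 0.005, -0.004], [0.003, 0.062, 0.998, 1.463], [0.0, 0.0, 0.0, 1.0]]
{'t': 0.1, 'joint_pos': array([-1.25318687,  0.33380961,  0.0398844 ,  1.46623169, -0.01341575,
        1.3432907 , -0.05850351]), 'qvel': array([-2.07205454e-03,  2.62512060e-05,  1.72019730e-03, -2.04313532e-03,
       -1.55626364e-03, -1.11664649e-04, -7.94058332e-04]), 'joint_torque': array([ 5.19665860e-03, -6.57812977e+01,  1.34097319e+00, -4.04702568e+01,
       -5.95647446e-02,  4.10979067e-02,  3.01976820e-05]), 'tcp_pos': array([0.2630896 , 0.59418305, 0.40394406]), 'orientation': array([ 2.06915890e-01,  9.78358458e-01, -7.28306435e-04, -1.10384696e-04]), 'ft_force': array([-0.19230189,  0.71991386,  0.08352305]), 'wrist_torque': array([-0.00707579, -0.0125819 , -0.00013337]), 'grip_force': 0.0, 'width': 0.0872848124168366}
```

View pics/scene0.png

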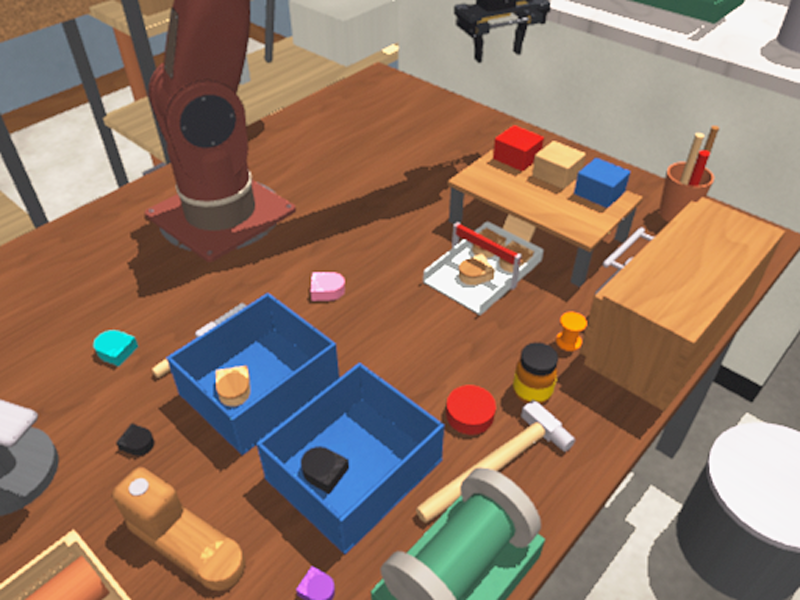

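View pics/top0.png

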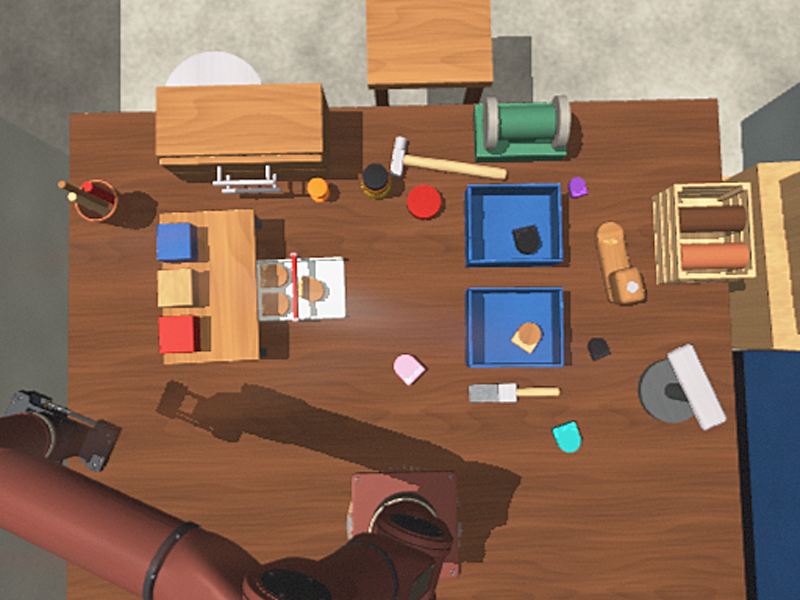

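Top view (800x600):
- **Tray:** at (302,288), with the red bar at (295,286) and the lip at x≈345 px facing -y.
- **Near bin:** (515,327), holds the wooden heel at (527,337).
- **Far bin:** (515,225), holds a black heel at (526,239).
- **rubber_sample candidates:** the black heels at (526,239) and (598,348), pink (408,368), purple (577,187) and turquoise (568,436). The larger black one, in the far bin, fits.

I'll measure next and confirm this in a crop.

Run:
```python
from h import *
c=np.load("pics/top0.npy",allow_pickle=True).item(); im=c["img"].copy(); s=1.5625
hsv=cv2.cvtColor(im,cv2.COLOR_BGR2HSV)
def reg(m,x0,y0,x1,y1):
    z=np.zeros_like(m); a=[int(v/s) for v in (x0,y0,x1,y1)]; z[a[1]:a[3],a[0]:a[2]]=m[a[1]:a[3],a[0]:a[2]]; return z
def box(m,z,name):
    n,l,st,_=cv2.connectedComponentsWithStats(m); i=1+np.argmax(st[1:,4]); p=np.argwhere(l==i)[:,::-1].astype(np.float32)
    r=cv2.minAreaRect(p); q=cv2.boxPoints(r); w=np.array([onz(c,*a,z)[:2] for a in q]); 
    print(name,st[i,4],w.round(3).tolist(),"mid",w.mean(0).round(3),"sides",np.linalg.norm(w-np.roll(w,-1,0),axis=1).round(3), "edge",np.round(np.degrees(np.arctan2(*(w[1]-w[0])[::-1])),1))
red=(((hsv[...,0]<6)|(hsv[...,0]>174))&(hsv[...,1]>170)&(hsv[...,2]>90)).astype(np.uint8)
box(reg(red,280,240,310,330),.078,"bar")
white=((hsv[...,1]<60)&(hsv[...,2]>150)).astype(np.uint8)
box(reg(white,250,245,360,335),.005,"tray z5")
box(reg(white,250,245,360,335),.028,"tray z28")
blue=((hsv[...,0]>100)&(hsv[...,0]<125)&(hsv[...,1]>120)).astype(np.uint8)
box(reg(blue,440,275,590,380),.09,"near"); box(reg(blue,440,170,590,275),.09,"far")
blk=(hsv[...,2]<55).astype(np.uint8)
box(reg(blk,500,210,550,262),.03,"blk far bin"); box(reg(blk,580,330,615,365),.024,"blk small")
# board -y edge
wood=((hsv[...,0]>8)&(hsv[...,0]<20)&(hsv[...,1]>80)&(hsv[...,2]>150)).astype(np.uint8)
box(reg(wood,205,200,262,370),.102,"board strip")
a=cv2.resize(im[100:250,140:400],(780,450),interpolation=cv2.INTER_CUBIC); cv2.imwrite("pics/crop1.png",a)
```

```text
bar 46 [[0.592, 0.231], [0.593, 0.221], [0.525, 0.215], [0.524, 0.225]] mid [0.559 0.223] sides [0.01  0.068 0.01  0.068] edge -85.4
tray z5 1275 [[0.597, 0.322], [0.601, 0.125], [0.459, 0.122], [0.455, 0.317]] mid [0.528 0.222] sides [0.197 0.141 0.195 0.141] edge -88.8
tray z28 1275 [[0.593, 0.317], [0.597, 0.123], [0.458, 0.12], [0.454, 0.312]] mid [0.526 0.218] sides [0.194 0.139 0.192 0.139] edge -88.8
near 2493 [[0.514, -0.142], [0.509, -0.348], [0.343, -0.342], [0.349, -0.137]] mid [ 0.429 -0.242] sides [0.206 0.166 0.205 0.166] edge -91.5
far 2969 [[0.561, -0.144], [0.74, -0.149], [0.735, -0.354], [0.556, -0.347]] mid [ 0.648 -0.249] sides [0.179 0.205 0.179 0.203] edge -1.8
blk far bin 132 [[0.625, -0.253], [0.653, -0.297], [0.613, -0.322], [0.585, -0.278]] mid [ 0.619 -0.287] sides [0.053 0.047 0.053 0.047] edge -57.7
blk small 11 [[0.372, -0.414], [0.4, -0.422], [0.398, -0.43], [0.37, -0.422]] mid [ 0.385 -0.422] sides [0.029 0.008 0.029 0.008] edge -16.5
board strip 3015 [[0.693, 0.408], [0.691, 0.295], [0.37, 0.299], [0.373, 0.41]] mid [0.532 0.353] sides [0.113 0.321 0.111 0.321] edge -91.4
```

View pics/crop1.png

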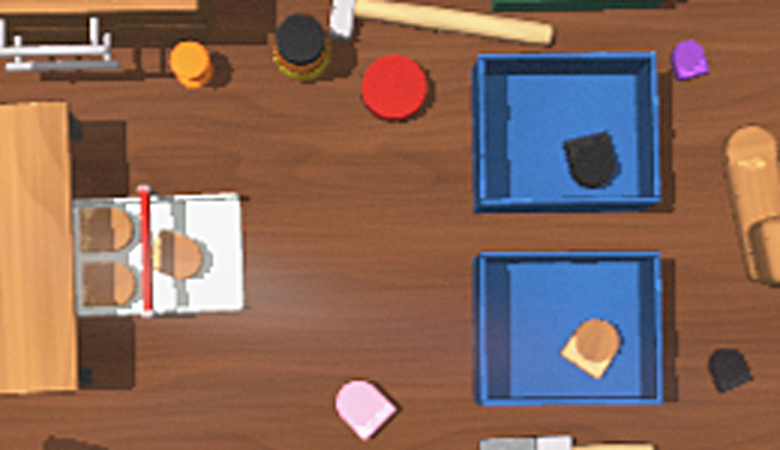

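The crop confirms it. The far bin holds the larger black heel at (590,160), and the small black look-alike lies outside the bins at (728,370). The near bin holds the wooden heel at (592,348), so it's the target. Next I measure the bar and plan the approach.

```bash
cat >> h.py <<'E'
def need(g,yaw,tilt=0,pr=True):
    """grasp point g; tool y at world angle yaw when level; tilt about tool x. prints turn then shift after turn"""
    s=sense(); R0=R.from_quat(s["orientation"]); y=np.array([np.cos(yaw),np.sin(yaw),0]); z=np.array([0,0,-1.])
    Rt=R.from_matrix(np.c_[np.cross(y,z),y,z])*R.from_rotvec([tilt,0,0])
    rv=(R0.inv()*Rt).as_rotvec(); tcp=np.array(g)-.164*Rt.as_matrix()[:,2]
    d=Rt.inv().apply(tcp-s["tcp_pos"])
    print("turn/0.12",(rv/.12).round(2),"shift/0.2 after turn",(d/.2).round(3),"tcp target",tcp.round(3)); return Rt,tcp
def st():
    s=sense(); Rm=R.from_quat(s["orientation"]).as_matrix(); print("t",round(s["t"],2),"grasp",(s["tcp_pos"]+.164*Rm[:,2]).round(4),"z",Rm[:,2].round(3),"y",Rm[:,1].round(3),"F",np.round(s["ft_force"],1),"M",np.round(s["wrist_torque"],2),"w",round(s["width"],4),"gf",round(s["grip_force"],1),"q",np.round(s["joint_pos"],2))
E
python3 - <<'E'
from h import *
for n,b in(("top",(160,150,205,215)),("scene",(280,135,340,180))):
    c=np.load(f"pics/{n}0.npy",allow_pickle=True).item(); im=c["img"].astype(int)
    m=((im[...,2]>1.8*im[...,1])&(im[...,2]>1.8*im[...,0])&(im[...,2]>110)).astype(np.uint8); z=np.zeros_like(m); z[b[1]:b[3],b[0]:b[2]]=m[b[1]:b[3],b[0]:b[2]]
    p=np.argwhere(z)[:,::-1].astype(np.float32); q=cv2.boxPoints(cv2.minAreaRect(p))
    zz=.078 if n=="top" else .067
    w=np.array([onz(c,*a,zz)[:2] for a in q]); print(n,len(p),q.round(0).tolist(),w.round(3).tolist(),w.mean(0).round(3))
need([.557,.222,.072],np.radians(90))
st()
E
```

```text
top 112 [[174.0, 197.0], [188.0, 158.0], [204.0, 164.0], [190.0, 203.0]] [[0.483, 0.273], [0.612, 0.224], [0.591, 0.171], [0.462, 0.22]] [0.537 0.222]
scene 316 [[290.0, 149.0], [293.0, 142.0], [331.0, 162.0], [328.0, 169.0]] [[0.462, 0.209], [0.448, 0.243], [0.585, 0.244], [0.596, 0.212]] [0.523 0.227]
turn/0.12 [-0.01 -0.   -3.47] shift/0.2 after turn [-1.47  -1.861  0.84 ] tcp target [0.557 0.222 0.236]
t 0.1 grasp [0.263  0.594  0.2399] z [-0.001 -0.001 -1.   ] y [ 0.405  0.914 -0.001] F [-0.2  0.7  0.1] M [-0.01 -0.01 -0.  ] w 0.0873 gf 0.0 q [-1.25  0.33  0.04  1.47 -0.01  1.34 -0.06]
```

```bash
python3 -m handwheel '[{"grip":1,"rz":-0.92},{"grip":1,"rz":-0.92},{"grip":1,"rz":-0.92},{"grip":1,"rz":-0.92},{"grip":1,"y":-0.17,"x":-0.12},{"grip":1,"y":-0.17,"x":-0.12},{"grip":1,"y":-0.17,"x":-0.12},{"grip":1,"y":-0.17,"x":-0.12},{"grip":1,"y":-0.17,"x":-0.12},{"grip":1,"y":-0.17,"x":-0.12}]'; python3 -c "
from h import *
st(); need([.525,.222,.072],np.radians(91.5))"
```

```text
t 0.1 grasp [0.263  0.594  0.2399] z [-0.001 -0.001 -1.   ] y [ 0.405  0.914 -0.001] F [-0.2  0.7  0.1] M [-0.01 -0.01 -0.  ] w 0.0873 gf 0.0 q [-1.25  0.33  0.04  1.47 -0.01  1.34 -0.06]
turn/0.12 [-0.01 -0.   -3.69] shift/0.2 after turn [-1.26  -1.895  0.84 ] tcp target [0.525 0.222 0.236]schema error: expected keys grip, x, y, z, rx, ry, rz
```

```bash
python3 -m handwheel '[{"grip":1,"x":0,"y":0,"z":0,"rx":0,"ry":0,"rz":-0.92},{"grip":1,"x":0,"y":0,"z":0,"rx":0,"ry":0,"rz":-0.92},{"grip":1,"x":0,"y":0,"z":0,"rx":0,"ry":0,"rz":-0.92},{"grip":1,"x":0,"y":0,"z":0,"rx":0,"ry":0,"rz":-0.92},{"grip":1,"x":-0.11,"y":-0.17,"z":0,"rx":0,"ry":0,"rz":0},{"grip":1,"x":-0.11,"y":-0.17,"z":0,"rx":0,"ry":0,"rz":0},{"grip":1,"x":-0.11,"y":-0.17,"z":0,"rx":0,"ry":0,"rz":0},{"grip":1,"x":-0.11,"y":-0.17,"z":0,"rx":0,"ry":0,"rz":0},{"grip":1,"x":-0.11,"y":-0.17,"z":0,"rx":0,"ry":0,"rz":0},{"grip":1,"x":-0.11,"y":-0.17,"z":0,"rx":0,"ry":0,"rz":0}]'; python3 -c "
from h import *
st(); need([.525,.222,.072],np.radians(91.5))"
```

```text
t: 0.93
tcp_pos: [0.4009, 0.3917, 0.4045]
orientation: [-0.012, 1.0, -0.0, -0.0]
ft_force: [1.0, 1.1, -0.3]
width: 0.087
grip_force: 0.0
t 0.93 grasp [0.4008 0.3917 0.2405] z [-0. -0. -1.] y [-0.025  1.    -0.   ] F [ 1.   1.1 -0.3] M [ 0.09 -0.04  0.  ] w 0.087 gf 0.0 q [-0.94  0.15  0.1   1.69 -0.02  1.3   0.76]
turn/0.12 [-0.   -0.   -0.01] shift/0.2 after turn [-0.598 -0.865  0.842] tcp target [0.525 0.222 0.236]
```

```bash
python3 -m handwheel '[{"grip":1,"x":-0.12,"y":-0.17,"z":0,"rx":0,"ry":0,"rz":0},{"grip":1,"x":-0.12,"y":-0.17,"z":0,"rx":0,"ry":0,"rz":0},{"grip":1,"x":-0.12,"y":-0.17,"z":0,"rx":0,"ry":0,"rz":0},{"grip":1,"x":-0.12,"y":-0.17,"z":0,"rx":0,"ry":0,"rz":0},{"grip":1,"x":-0.12,"y":-0.185,"z":0,"rx":0,"ry":0,"rz":0},{"grip":1,"x":0,"y":0,"z":0.2,"rx":0,"ry":0,"rz":0},{"grip":1,"x":0,"y":0,"z":0.15,"rx":0,"ry":0,"rz":0},{"grip":1,"x":0,"y":0,"z":0,"rx":0,"ry":0,"rz":0},{"grip":1,"x":0,"y":0,"z":0,"rx":0,"ry":0,"rz":0}]'
python3 - <<'E'
from h import *
st(); need([.525,.222,.072],np.radians(91.5))
c=read_camera("wrist"); np.save("pics/w1.npy",c,allow_pickle=True); print(np.round(c["extrinsics"],3).tolist())
cv2.imwrite("pics/w1.png",c["img"])
im=c["img"].astype(int); m=((im[...,2]>2.2*im[...,1])&(im[...,2]>2.2*im[...,0])&(im[...,2]>90)).astype(np.uint8)
n,l,s,_=cv2.connectedComponentsWithStats(m)
for i in range(1,n):
    if s[i,4]>150:
        q=cv2.boxPoints(cv2.minAreaRect(np.argwhere(l==i)[:,::-1].astype(np.float32))); w=np.array([onz(c,*a,.078)[:2] for a in q]); print(s[i].tolist(),w.round(3).tolist(),w.mean(0).round(4))
E
```

```text
t: 1.68
tcp_pos: [0.5224, 0.2257, 0.3337]
orientation: [-0.013, 1.0, -0.001, -0.002]
ft_force: [0.2, 0.4, 1.4]
width: 0.0867
grip_force: 0.0
t 1.68 grasp [0.5219 0.2254 0.1697] z [-0.003 -0.002 -1.   ] y [-0.025  1.    -0.002] F [0.2 0.4 1.4] M [-0.   -0.02 -0.01] w 0.0867 gf 0.0 q [-0.7   0.22  0.25  1.77 -0.06  1.17  1.16]
turn/0.12 [-0.02 -0.03 -0.01] shift/0.2 after turn [-0.012 -0.019  0.489] tcp target [0.525 0.222 0.236]
[[-0.025, -0.969, -0.244, 0.455], [1.0, -0.025, -0.004, 0.223], [-0.002, -0.244, 0.97, 0.313], [0.0, 0.0, 0.0, 1.0]]
[253, 130, 11, 103, 978] [[0.556, 0.22], [0.461, 0.219], [0.461, 0.227], [0.555, 0.229]] [0.5084 0.2237]
```

View pics/w1.png

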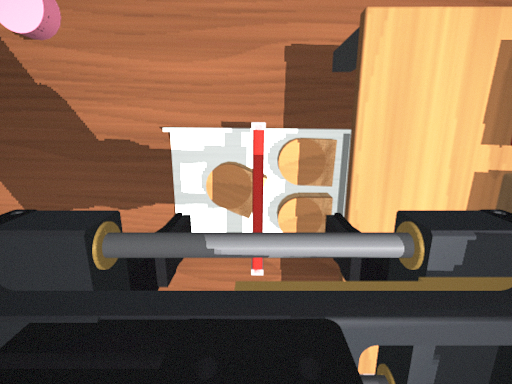

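The wrist view shows the bar as a vertical red strip at column 258, rows 126–272, giving a centre of about (0.524, 0.2237) with the tray x axis near -89°. That agrees with the other views. The fingers straddle it, so I descend and close.

```bash
python3 -m handwheel '[{"grip":1,"x":-0.005,"y":-0.009,"z":0.15,"rx":0,"ry":0,"rz":0},{"grip":1,"x":0,"y":0,"z":0.15,"rx":0,"ry":0,"rz":0},{"grip":1,"x":0,"y":0,"z":0.12,"rx":0,"ry":0,"rz":0},{"grip":1,"x":0,"y":0,"z":0.06,"rx":0,"ry":0,"rz":0},{"grip":1,"x":0,"y":0,"z":0,"rx":0,"ry":0,"rz":0},{"grip":1,"x":0,"y":0,"z":0,"rx":0,"ry":0,"rz":0}]'; python3 -c "
from h import *
st(); need([.524,.2237,.071],np.radians(91))"
```

```text
t: 2.23
tcp_pos: [0.5246, 0.2246, 0.2403]
orientation: [-0.013, 1.0, 0.0, 0.001]
ft_force: [0.4, -0.2, -0.1]
width: 0.0869
grip_force: 0.0
t 2.23 grasp [0.5248 0.2247 0.0763] z [ 0.001  0.001 -1.   ] y [-0.025  1.     0.001] F [ 0.4 -0.2 -0.1] M [ 0.05 -0.01  0.  ] w 0.0869 gf 0.0 q [-0.69  0.32  0.24  1.85 -0.09  0.98  1.19]
turn/0.12 [0.01 0.01 0.07] shift/0.2 after turn [ 0.003 -0.004  0.027] tcp target [0.524 0.224 0.235]
```

```bash
python3 -m handwheel '[{"grip":1,"x":0,"y":-0.004,"z":0.027,"rx":0,"ry":0,"rz":0.07},{"grip":0,"x":0,"y":0,"z":0,"rx":0,"ry":0,"rz":0},{"grip":0,"x":0,"y":0,"z":0,"rx":0,"ry":0,"rz":0},{"grip":0,"x":0,"y":0,"z":0,"rx":0,"ry":0,"rz":0},{"grip":0,"x":0,"y":0,"z":0,"rx":0,"ry":0,"rz":0},{"grip":0,"x":0,"y":0,"z":0,"rx":0,"ry":0,"rz":0},{"grip":0,"x":0,"y":0,"z":0,"rx":0,"ry":0,"rz":0},{"grip":0,"x":0,"y":0,"z":0,"rx":0,"ry":0,"rz":0},{"grip":0,"x":0,"y":0,"z":0,"rx":0,"ry":0,"rz":0},{"grip":0,"x":0,"y":0,"z":0,"rx":0,"ry":0,"rz":0}]'; python3 -c "
from h import *
st()"
```

```text
t: 3.07
tcp_pos: [0.5241, 0.2231, 0.2333]
orientation: [-0.008, 1.0, -0.0, -0.0]
ft_force: [0.3, -0.2, 0.1]
width: 0.0351
grip_force: 0.0
t 3.07 grasp [0.5241 0.2231 0.0693] z [-0. -0. -1.] y [-0.016  1.    -0.   ] F [ 0.3 -0.2  0.1] M [-0.01 -0.02 -0.01] w 0.0351 gf 0.0 q [-0.68  0.33  0.24  1.86 -0.09  0.96  1.18]
```

Closing is slow, so I wait a few more rows and then lift 10 mm.

```bash
python3 -m handwheel '[{"grip":0,"x":0,"y":0,"z":0,"rx":0,"ry":0,"rz":0},{"grip":0,"x":0,"y":0,"z":0,"rx":0,"ry":0,"rz":0},{"grip":0,"x":0,"y":0,"z":0,"rx":0,"ry":0,"rz":0},{"grip":0,"x":0,"y":0,"z":0,"rx":0,"ry":0,"rz":0},{"grip":0,"x":0,"y":0,"z":0,"rx":0,"ry":0,"rz":0},{"grip":0,"x":0,"y":0,"z":0,"rx":0,"ry":0,"rz":0},{"grip":0,"x":0,"y":0,"z":-0.015,"rx":0,"ry":0,"rz":0},{"grip":0,"x":0,"y":0,"z":-0.015,"rx":0,"ry":0,"rz":0},{"grip":0,"x":0,"y":0,"z":-0.01,"rx":0,"ry":0,"rz":0},{"grip":0,"x":0,"y":0,"z":0,"rx":0,"ry":0,"rz":0}]'; python3 -c "
from h import *
st()"
```

```text
t: 3.9
tcp_pos: [0.5242, 0.223, 0.2417]
orientation: [-0.008, 1.0, 0.0, 0.0]
ft_force: [0.2, 0.5, -4.3]
width: 0.01
grip_force: 30.0
t 3.9 grasp [0.5242 0.223  0.0777] z [ 0.  0. -1.] y [-0.016  1.     0.   ] F [ 0.2  0.5 -4.3] M [-0.02  0.03 -0.01] w 0.01 gf 30.0 q [-0.69  0.32  0.24  1.86 -0.09  0.98  1.18]
```

```bash
python3 -m handwheel '[{"grip":0,"x":0,"y":-0.04,"z":0,"rx":0,"ry":0,"rz":0},{"grip":0,"x":0,"y":-0.08,"z":0,"rx":0,"ry":0,"rz":0},{"grip":0,"x":0,"y":-0.1,"z":0,"rx":0,"ry":0,"rz":0},{"grip":0,"x":0,"y":-0.1,"z":0,"rx":0,"ry":0,"rz":0},{"grip":0,"x":0,"y":-0.1,"z":0,"rx":0,"ry":0,"rz":0},{"grip":0,"x":0,"y":-0.1,"z":0,"rx":0,"ry":0,"rz":0},{"grip":0,"x":0,"y":-0.1,"z":0,"rx":0,"ry":0,"rz":0},{"grip":0,"x":0,"y":-0.1,"z":0,"rx":0,"ry":0,"rz":0},{"grip":0,"x":0,"y":-0.1,"z":0,"rx":0,"ry":0,"rz":0},{"grip":0,"x":0,"y":-0.1,"z":0,"rx":0,"ry":0,"rz":0}]'; python3 -m handwheel '[{"grip":0,"x":0,"y":-0.1,"z":0,"rx":0,"ry":0,"rz":0},{"grip":0,"x":0,"y":-0.06,"z":0,"rx":0,"ry":0,"rz":0},{"grip":0,"x":0,"y":-0.03,"z":0,"rx":0,"ry":0,"rz":0},{"grip":0,"x":0,"y":0,"z":0,"rx":0,"ry":0,"rz":0},{"grip":0,"x":0,"y":0,"z":0,"rx":0,"ry":0,"rz":0}]'; python3 -c "
from h import *
st(); need([.524,0.0,.0705],np.radians(91))"
```

```text
t: 4.73
tcp_pos: [0.5267, 0.0374, 0.2413]
orientation: [-0.008, 1.0, -0.0, -0.0]
ft_force: [-0.5, 1.2, -3.9]
width: 0.0097
grip_force: 30.0
t: 5.15
tcp_pos: [0.5277, 0.0017, 0.2413]
orientation: [-0.008, 1.0, 0.0, -0.0]
ft_force: [0.0, 0.0, -3.5]
width: 0.0096
grip_force: 30.0
t 5.15 grasp [0.5277 0.0018 0.0773] z [-0.  0. -1.] y [-0.017  1.     0.   ] F [ 0.   0.  -3.5] M [-0.05  0.03 -0.01] w 0.0096 gf 30.0 q [-0.41  0.24  0.36  1.96 -0.1   0.95  1.59]
turn/0.12 [ 0.   -0.   -0.01] shift/0.2 after turn [ 0.019 -0.008  0.034] tcp target [0.524 0.    0.234]
```

```bash
python3 -m handwheel '[{"grip":0,"x":0,"y":0,"z":0.015,"rx":0,"ry":0,"rz":0},{"grip":0,"x":0,"y":0,"z":0.015,"rx":0,"ry":0,"rz":0},{"grip":0,"x":0,"y":0,"z":0.01,"rx":0,"ry":0,"rz":0},{"grip":0,"x":0,"y":0,"z":0,"rx":0,"ry":0,"rz":0},{"grip":0,"x":0,"y":0,"z":0,"rx":0,"ry":0,"rz":0}]'; python3 -c "
from h import *
st()"
```

```text
t: 5.57
tcp_pos: [0.5277, 0.002, 0.2333]
orientation: [-0.009, 1.0, 0.0, -0.0]
ft_force: [-0.8, 1.6, -0.6]
width: 0.0098
grip_force: 30.0
t 5.57 grasp [0.5277 0.0021 0.0693] z [-0.     0.001 -1.   ] y [-0.017  1.     0.001] F [-0.8  1.6 -0.6] M [0.38 0.28 0.06] w 0.0098 gf 30.0 q [-0.4   0.26  0.36  1.97 -0.11  0.94  1.6 ]
```

```bash
python3 -m handwheel '[{"grip":1,"x":0,"y":0,"z":0,"rx":0,"ry":0,"rz":0},{"grip":1,"x":0,"y":0,"z":0,"rx":0,"ry":0,"rz":0},{"grip":1,"x":0,"y":0,"z":0,"rx":0,"ry":0,"rz":0},{"grip":1,"x":0,"y":0,"z":0,"rx":0,"ry":0,"rz":0},{"grip":1,"x":0,"y":0,"z":-0.1,"rx":0,"ry":0,"rz":0},{"grip":1,"x":0,"y":0,"z":-0.2,"rx":0,"ry":0,"rz":0},{"grip":1,"x":0,"y":0,"z":-0.2,"rx":0,"ry":0,"rz":0},{"grip":1,"x":0,"y":0,"z":-0.2,"rx":0,"ry":0,"rz":0},{"grip":1,"x":0,"y":0,"z":-0.2,"rx":0,"ry":0,"rz":0},{"grip":1,"x":0,"y":0,"z":0,"rx":0,"ry":0,"rz":0}]'
python3 - <<'E'
from h import *
st()
a=[]
for n in("scene","wrist"):
    c=read_camera(n); np.save(f"pics/{n}2.npy",c,allow_pickle=True); a.append(c["img"])
v=np.vstack([a[0][100:330],a[1]]); cv2.imwrite("pics/2.png",cv2.resize(v[:600],None,fx=.97,fy=.97))
E
```

```text
t: 6.4
tcp_pos: [0.5292, 0.0006, 0.4217]
orientation: [-0.008, 1.0, 0.001, 0.006]
ft_force: [0.6, -0.4, 1.3]
width: 0.0685
grip_force: 0.0
t 6.4 grasp [0.5311 0.001  0.2577] z [ 0.012  0.002 -1.   ] y [-0.016  1.     0.002] F [ 0.6 -0.4  1.3] M [-0.03 -0.04 -0.01] w 0.0685 gf 0.0 q [-0.44  0.07  0.37  1.75 -0.03  1.31  1.53]
```

View pics/2.png

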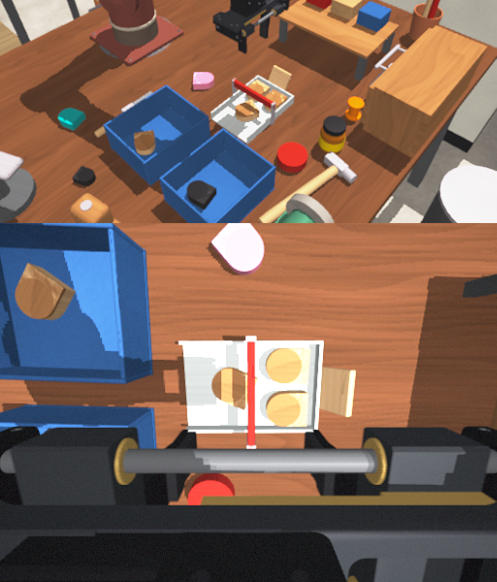

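Scene and wrist views show the tray flat on the bench with all three heels on it. The handle's top edge is at about (353,370–416) in the composite. I check that against the expected handle point.

Run:
```python
from h import *
c=np.load("pics/wrist2.npy",allow_pickle=True).item()
for v in(151.4,198.9): print(onz(c,364,v,.0675).round(4))
print("bar ends",[onz(c,259,v,.078).round(4) for v in (119,227)])
im=c["img"];hsv=cv2.cvtColor(im,cv2.COLOR_BGR2HSV);m=((hsv[...,1]<60)&(hsv[...,2]>130)).astype(np.uint8);m[:110]=0;m[220:]=0;m[:,:180]=0;m[:,345:]=0
n,l,s,_=cv2.connectedComponentsWithStats(m);i=1+np.argmax(s[1:,4]);r=cv2.boxPoints(cv2.minAreaRect(np.argwhere(l==i)[:,::-1].astype(np.float32)));w=np.array([onz(c,*a,.015)[:2] for a in r]);print(r.round(0).tolist(),w.round(3).tolist(),w.mean(0))
h=np.array([.5265,.123,.051]); need(h+.08*np.array([0,.5,.866]),np.radians(91),np.radians(30))
```

```text
[0.4974 0.1304 0.0675]
[0.5582 0.1375 0.0675]
bar ends [array([0.461 , 0.0006, 0.078 ]), array([0.5948, 0.0028, 0.078 ])]
[[184.0, 116.0], [333.0, 116.0], [333.0, 216.0], [184.0, 216.0]] [[0.458, -0.102], [0.455, 0.103], [0.601, 0.116], [0.605, -0.11]] [0.52997218 0.00142031]
turn/0.12 [ 4.37  0.03 -0.02] shift/0.2 after turn [-0.006  1.439  0.052] tcp target [0.525 0.245 0.262]
```

```bash
python3 -m handwheel '[{"grip":0.46,"x":0,"y":0.1,"z":0,"rx":0.873,"ry":0,"rz":0},{"grip":0.46,"x":0,"y":0.1,"z":0,"rx":0.873,"ry":0,"rz":0},{"grip":0.46,"x":0,"y":0.1,"z":0,"rx":0.873,"ry":0,"rz":0},{"grip":0.46,"x":0,"y":0.1,"z":0,"rx":0.873,"ry":0,"rz":0},{"grip":0.46,"x":0,"y":0.1,"z":0,"rx":0.873,"ry":0,"rz":0},{"grip":0.46,"x":0,"y":0.18,"z":0,"rx":0,"ry":0,"rz":0},{"grip":0.46,"x":0,"y":0.18,"z":0,"rx":0,"ry":0,"rz":0},{"grip":0.46,"x":0,"y":0.18,"z":0,"rx":0,"ry":0,"rz":0},{"grip":0.46,"x":0,"y":0.0,"z":0,"rx":0,"ry":0,"rz":0}]'
python3 - <<'E'
from h import *
st()
h=np.array([.527,.1235,.051]); need(h+.08*np.array([0,.5,.866]),np.radians(91),np.radians(30))
E
```

```text
t: 7.25
tcp_pos: [0.5222, 0.1979, 0.333]
orientation: [-0.013, 0.966, -0.259, -0.0]
ft_force: [-1.0, 0.4, 0.3]
width: 0.0415
grip_force: 0.0
t 7.25 grasp [0.5232 0.1158 0.191 ] z [ 0.006 -0.501 -0.866] y [-0.025  0.865 -0.501] F [-1.   0.4  0.3] M [ 0.61  0.11 -0.02] w 0.0415 gf 0.0 q [-0.74  0.3   0.19  1.73  0.39  1.42  0.92]
turn/0.12 [-0.01 -0.02  0.08] shift/0.2 after turn [-0.021  0.382  0.187] tcp target [0.526 0.245 0.262]
```

```bash
python3 -m handwheel '[{"grip":0.46,"x":-0.01,"y":0.13,"z":0,"rx":0,"ry":-0.02,"rz":0.08},{"grip":0.46,"x":-0.01,"y":0.13,"z":0,"rx":0,"ry":0,"rz":0},{"grip":0.46,"x":0,"y":0.12,"z":0.06,"rx":0,"ry":0,"rz":0},{"grip":0.46,"x":0,"y":0,"z":0.1,"rx":0,"ry":0,"rz":0},{"grip":0.46,"x":0,"y":0,"z":0,"rx":0,"ry":0,"rz":0},{"grip":0.46,"x":0,"y":0.0,"z":0,"rx":0,"ry":0,"rz":0}]'
python3 - <<'E'
from h import *
st()
h=np.array([.527,.1235,.051]); need(h,np.radians(91),np.radians(30))
c=read_camera("wrist"); d=read_camera("scene"); np.save("pics/s3.npy",d,allow_pickle=True)
a=cv2.resize(d["img"][110:230,230:390],(640,480),interpolation=cv2.INTER_CUBIC); cv2.imwrite("pics/3.png",a)
E
```

```text
t: 7.75
tcp_pos: [0.528, 0.2401, 0.2716]
orientation: [-0.003, 0.966, -0.26, 0.003]
ft_force: [-0.1, 0.4, 0.1]
width: 0.0401
grip_force: 0.0
t 7.75 grasp [0.5292 0.1576 0.1299] z [ 0.008 -0.503 -0.864] y [-0.005  0.864 -0.503] F [-0.1  0.4  0.1] M [ 0.59 -0.01  0.02] w 0.0401 gf 0.0 q [-0.78  0.41  0.17  1.71  0.37  1.35  0.83]
turn/0.12 [-0.03 -0.01 -0.08] shift/0.2 after turn [0.015 0.047 0.427] tcp target [0.526 0.205 0.193]
```

View pics/3.png

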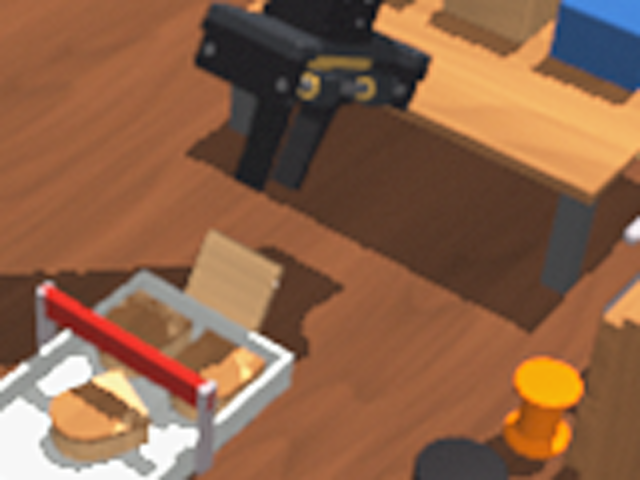

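The gripper, seen at about (285,110), is lined up above and outside the handle plate at (235,275), and it's clear of the stand. I advance along the lean and grip.

```bash
python3 -m handwheel '[{"grip":0.46,"x":0.008,"y":0.024,"z":0,"rx":0,"ry":0,"rz":-0.08},{"grip":0.46,"x":0.007,"y":0.023,"z":0.05,"rx":0,"ry":0,"rz":0},{"grip":0.46,"x":0,"y":0,"z":0.1,"rx":0,"ry":0,"rz":0},{"grip":0.46,"x":0,"y":0,"z":0.12,"rx":0,"ry":0,"rz":0},{"grip":0.46,"x":0,"y":0,"z":0.1,"rx":0,"ry":0,"rz":0},{"grip":0.46,"x":0,"y":0,"z":0.05,"rx":0,"ry":0,"rz":0},{"grip":0.46,"x":0,"y":0,"z":0,"rx":0,"ry":0,"rz":0},{"grip":0.46,"x":0,"y":0,"z":0,"rx":0,"ry":0,"rz":0}]'
python3 - <<'E'
from h import *
st()
h=np.array([.527,.1235,.051]); need(h,np.radians(91),np.radians(30))
E
```

```text
t: 8.52
tcp_pos: [0.5262, 0.2076, 0.1958]
orientation: [-0.008, 0.966, -0.259, 0.003]
ft_force: [0.2, 0.2, 0.4]
width: 0.04
grip_force: 0.0
t 8.52 grasp [0.5279 0.1256 0.0537] z [ 0.01  -0.5   -0.866] y [-0.014  0.866 -0.5  ] F [0.2 0.2 0.4] M [ 0.6  -0.    0.03] w 0.04 gf 0.0 q [-0.74  0.47  0.18  1.81  0.39  1.19  0.81]
turn/0.12 [-0.    0.01 -0.01] shift/0.2 after turn [ 0.003 -0.002  0.017] tcp target [0.526 0.205 0.193]
```

```bash
python3 -m handwheel '[{"grip":0,"x":0,"y":0,"z":0.017,"rx":0,"ry":0,"rz":0},{"grip":0,"x":0,"y":0,"z":0,"rx":0,"ry":0,"rz":0},{"grip":0,"x":0,"y":0,"z":0,"rx":0,"ry":0,"rz":0},{"grip":0,"x":0,"y":0,"z":0,"rx":0,"ry":0,"rz":0},{"grip":0,"x":0,"y":0,"z":0,"rx":0,"ry":0,"rz":0},{"grip":0,"x":0,"y":0,"z":0,"rx":0,"ry":0,"rz":0},{"grip":0,"x":0,"y":0,"z":0,"rx":0,"ry":0,"rz":0},{"grip":0,"x":0,"y":0,"z":0,"rx":0,"ry":0,"rz":0},{"grip":0,"x":0,"y":0,"z":0,"rx":0,"ry":0,"rz":0}]'
python3 - <<'E'
from h import *
st()
E
```

```text
t: 9.27
tcp_pos: [0.5264, 0.2053, 0.1932]
orientation: [-0.008, 0.966, -0.259, 0.003]
ft_force: [-1.0, -1.6, 5.4]
width: 0.0099
grip_force: 30.0
t 9.27 grasp [0.5282 0.1232 0.0513] z [ 0.011 -0.501 -0.866] y [-0.014  0.865 -0.501] F [-1.  -1.6  5.4] M [-0.2   0.19 -0.05] w 0.0099 gf 30.0 q [-0.74  0.47  0.18  1.81  0.39  1.18  0.81]
```

```bash
python3 -m handwheel '[{"grip":0,"x":0,"y":-0.015,"z":-0.026,"rx":0,"ry":0,"rz":0},{"grip":0,"x":0,"y":-0.03,"z":-0.052,"rx":0,"ry":0,"rz":0},{"grip":0,"x":0,"y":-0.03,"z":-0.052,"rx":0,"ry":0,"rz":0},{"grip":0,"x":0,"y":-0.03,"z":-0.052,"rx":0,"ry":0,"rz":0},{"grip":0,"x":0,"y":0,"z":0,"rx":0,"ry":0,"rz":0},{"grip":0,"x":0,"y":0,"z":0,"rx":0,"ry":0,"rz":0}]'
python3 - <<'E'
from h import *
st()
d=read_camera("scene"); np.save("pics/s4.npy",d,allow_pickle=True)
a=cv2.resize(d["img"][90:230,200:390],(760,560),interpolation=cv2.INTER_CUBIC); cv2.imwrite("pics/4.png",a)
E
```

```text
t: 9.77
tcp_pos: [0.5264, 0.2059, 0.2359]
orientation: [-0.008, 0.966, -0.258, 0.004]
ft_force: [1.3, -0.2, -3.8]
width: 0.0098
grip_force: 30.0
t 9.77 grasp [0.5284 0.1242 0.0937] z [ 0.012 -0.499 -0.867] y [-0.013  0.867 -0.499] F [ 1.3 -0.2 -3.8] M [ 1.42  0.09 -0.06] w 0.0098 gf 30.0 q [-0.74  0.42  0.18  1.79  0.39  1.25  0.84]
```

View pics/4.png

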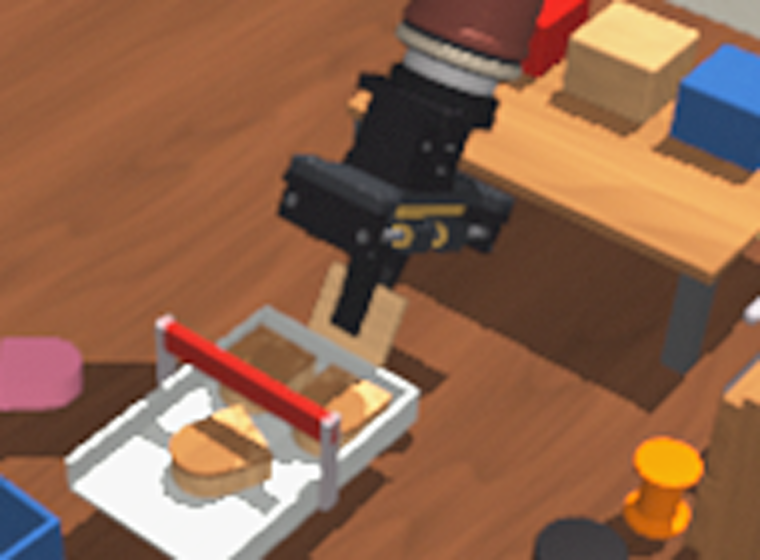

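The handle is pinched centrally at about (360,300), the tray is level and off the bench, and the heels haven't moved. I raise it before the traverse to the near bin.

```bash
cat >> h.py <<'E'
def tray(lip,head,th):
    """tool target for tray: lip point, heading deg (tray x), tip th deg"""
    f=np.array([np.cos(np.radians(head)),np.sin(np.radians(head)),0]); u=np.array([0,0,1.]); t=np.radians(th)
    X=f*np.cos(t)-u*np.sin(t); Z=f*np.sin(t)+u*np.cos(t)
    return need(np.array(lip)-.221*X+.051*Z,np.radians(head+180),np.radians(30-th))
def lipnow():
    s=sense(); M=R.from_quat(s["orientation"]); Rt=(M*R.from_rotvec([-np.radians(30),0,0])).as_matrix() # y=-trayX, z=-trayZ
    X=-Rt[:,1];Z=-Rt[:,2]; l=s["tcp_pos"]+.164*M.as_matrix()[:,2]+.221*X-.051*Z
    print("lip",l.round(3),"head",np.degrees(np.arctan2(X[1],X[0])).round(1),"tip",np.degrees(-np.arcsin(X[2])).round(1)); r=M.inv().apply(l-s["tcp_pos"])
    w=np.array([-.048,0,0]); print("tip row rx -0.4, shift",((r-R.from_rotvec(w).apply(r))/.2).round(4))
E
python3 -m handwheel '[{"grip":0,"x":0,"y":-0.02,"z":-0.035,"rx":0,"ry":0,"rz":0},{"grip":0,"x":0,"y":-0.038,"z":-0.065,"rx":0,"ry":0,"rz":0},{"grip":0,"x":0,"y":-0.038,"z":-0.065,"rx":0,"ry":0,"rz":0},{"grip":0,"x":0,"y":-0.038,"z":-0.065,"rx":0,"ry":0,"rz":0},{"grip":0,"x":0,"y":-0.038,"z":-0.065,"rx":0,"ry":0,"rz":0},{"grip":0,"x":0,"y":-0.038,"z":-0.065,"rx":0,"ry":0,"rz":0},{"grip":0,"x":0,"y":-0.02,"z":-0.035,"rx":0,"ry":0,"rz":0},{"grip":0,"x":0,"y":0,"z":0,"rx":0,"ry":0,"rz":0},{"grip":0,"x":0,"y":0,"z":0,"rx":0,"ry":0,"rz":0}]'
python3 - <<'E'
from h import *
st();lipnow();tray([.435,-.195,.13],-100,0)
E
```

```text
t: 10.57
tcp_pos: [0.5258, 0.2054, 0.3258]
orientation: [-0.008, 0.966, -0.259, 0.003]
ft_force: [-0.8, -0.5, -4.1]
width: 0.0104
grip_force: 30.0
t 10.57 grasp [0.5276 0.1234 0.1838] z [ 0.011 -0.5   -0.866] y [-0.014  0.866 -0.5  ] F [-0.8 -0.5 -4.1] M [ 1.53  0.04 -0.08] w 0.0104 gf 30.0 q [-0.75  0.32  0.19  1.72  0.39  1.41  0.9 ]
lip [ 0.532 -0.098  0.133] head -89.0 tip 0.0
tip row rx -0.4, shift [ 0.     -0.0774 -0.038 ]
turn/0.12 [0.   0.81 1.38] shift/0.2 after turn [ 0.1   -0.457  0.28 ] tcp target [0.488 0.103 0.323]
```

```bash
python3 -m handwheel '[{"grip":0,"x":0.01,"y":-0.03,"z":0.018,"rx":0,"ry":0.1,"rz":0.17},{"grip":0,"x":0.01,"y":-0.05,"z":0.031,"rx":0,"ry":0.15,"rz":0.26},{"grip":0,"x":0.01,"y":-0.05,"z":0.031,"rx":0,"ry":0.15,"rz":0.26},{"grip":0,"x":0.01,"y":-0.05,"z":0.031,"rx":0,"ry":0.15,"rz":0.26},{"grip":0,"x":0.01,"y":-0.05,"z":0.031,"rx":0,"ry":0.15,"rz":0.26},{"grip":0,"x":0.01,"y":-0.05,"z":0.031,"rx":0,"ry":0.11,"rz":0.17},{"grip":0,"x":0.01,"y":-0.05,"z":0.031,"rx":0,"ry":0,"rz":0},{"grip":0,"x":0.01,"y":-0.05,"z":0.031,"rx":0,"ry":0,"rz":0},{"grip":0,"x":0.01,"y":-0.047,"z":0.027,"rx":0,"ry":0,"rz":0},{"grip":0,"x":0.01,"y":-0.03,"z":0.018,"rx":0,"ry":0,"rz":0}]'
python3 - <<'E'
from h import *
st();lipnow();tray([.435,-.195,.125],-100,0)
E
```

```text
t: 11.4
tcp_pos: [0.4939, 0.0995, 0.3234]
orientation: [0.085, 0.962, -0.258, -0.022]
ft_force: [-0.0, -0.7, -4.5]
width: 0.0096
grip_force: 30.0
t 11.4 grasp [0.4798 0.0188 0.1814] z [-0.086 -0.493 -0.866] y [ 0.151  0.853 -0.5  ] F [-0.  -0.7 -4.5] M [ 1.45 -0.22 -0.07] w 0.0096 gf 30.0 q [-0.67  0.21  0.26  1.86  0.38  1.4   0.86]
lip [ 0.441 -0.199  0.13 ] head -100.0 tip -0.0
tip row rx -0.4, shift [ 0.     -0.0774 -0.038 ]
turn/0.12 [-0.    0.   -0.01] shift/0.2 after turn [0.034 0.025 0.017] tcp target [0.488 0.103 0.318]
```

```bash
python3 -m handwheel '[{"grip":0,"x":0.01,"y":-0.039,"z":-0.019,"rx":-0.2,"ry":0,"rz":0},{"grip":0,"x":0.01,"y":-0.077,"z":-0.038,"rx":-0.4,"ry":0,"rz":0},{"grip":0,"x":0.01,"y":-0.077,"z":-0.038,"rx":-0.4,"ry":0,"rz":0},{"grip":0,"x":0,"y":-0.077,"z":-0.038,"rx":-0.4,"ry":0,"rz":0},{"grip":0,"x":0,"y":-0.077,"z":-0.038,"rx":-0.4,"ry":0,"rz":0},{"grip":0,"x":0,"y":-0.077,"z":-0.038,"rx":-0.4,"ry":0,"rz":0},{"grip":0,"x":0,"y":-0.077,"z":-0.038,"rx":-0.4,"ry":0,"rz":0},{"grip":0,"x":0,"y":-0.039,"z":-0.019,"rx":-0.2,"ry":0,"rz":0}]'
python3 - <<'E'
from h import *
st();lipnow()
E
```

```text
t: 12.07
tcp_pos: [0.4742, 0.0212, 0.4144]
orientation: [0.088, 0.992, -0.091, -0.006]
ft_force: [0.9, -0.2, -4.2]
width: 0.0094
grip_force: 30.0
t 12.07 grasp [ 0.4696 -0.0083  0.2531] z [-0.029 -0.18  -0.983] y [ 0.172  0.968 -0.182] F [ 0.9 -0.2 -4.2] M [ 0.69 -0.07 -0.02] w 0.0094 gf 30.0 q [-0.55 -0.03  0.34  1.86  0.18  1.37  1.14]
lip [ 0.437 -0.197  0.131] head -100.0 tip 19.5
tip row rx -0.4, shift [ 0.     -0.0774 -0.038 ]
```

```bash
python3 -m handwheel '[{"grip":0,"x":0,"y":-0.077,"z":-0.034,"rx":-0.4,"ry":0,"rz":0},{"grip":0,"x":0,"y":-0.077,"z":-0.034,"rx":-0.4,"ry":0,"rz":0},{"grip":0,"x":0,"y":-0.077,"z":-0.034,"rx":-0.4,"ry":0,"rz":0},{"grip":0,"x":0,"y":-0.077,"z":-0.034,"rx":-0.4,"ry":0,"rz":0},{"grip":0,"x":0,"y":-0.077,"z":-0.034,"rx":-0.4,"ry":0,"rz":0},{"grip":0,"x":0,"y":-0.039,"z":-0.019,"rx":-0.2,"ry":0,"rz":0}]'
python3 - <<'E'
from h import *
st();lipnow()
E
```

```text
t: 12.57
tcp_pos: [0.4598, -0.0591, 0.4574]
orientation: [0.088, 0.995, 0.039, 0.004]
ft_force: [-0.7, 0.3, -3.4]
width: 0.0098
grip_force: 30.0
t 12.57 grasp [ 0.4624 -0.0464  0.2939] z [ 0.016  0.078 -0.997] y [0.174 0.982 0.079] F [-0.7  0.3 -3.4] M [ 0.13 -0.03 -0.02] w 0.0098 gf 30.0 q [-0.45 -0.11  0.48  1.84 -0.03  1.39  1.43]
lip [ 0.436 -0.197  0.127] head -100.0 tip 34.5
tip row rx -0.4, shift [-0.     -0.0774 -0.038 ]
```

```bash
python3 -m handwheel '[{"grip":0,"x":0,"y":-0.077,"z":-0.034,"rx":-0.4,"ry":0,"rz":0},{"grip":0,"x":0,"y":-0.077,"z":-0.034,"rx":-0.4,"ry":0,"rz":0},{"grip":0,"x":0,"y":-0.077,"z":-0.034,"rx":-0.4,"ry":0,"rz":0},{"grip":0,"x":0,"y":-0.077,"z":-0.034,"rx":-0.4,"ry":0,"rz":0},{"grip":0,"x":0,"y":0,"z":0,"rx":0,"ry":0,"rz":0},{"grip":0,"x":0,"y":0,"z":0,"rx":0,"ry":0,"rz":0},{"grip":0,"x":0,"y":0,"z":0,"rx":0,"ry":0,"rz":0},{"grip":0,"x":0,"y":0,"z":0,"rx":0,"ry":0,"rz":0}]'
python3 - <<'E'
from h import *
st();lipnow()
d=read_camera("scene"); a=cv2.resize(d["img"][130:330,60:310],(750,600),interpolation=cv2.INTER_CUBIC); cv2.imwrite("pics/5.png",a)
E
```

```text
t: 13.23
tcp_pos: [0.4493, -0.1195, 0.4738]
orientation: [0.085, 0.987, 0.133, 0.011]
ft_force: [0.9, -0.4, -1.9]
width: 0.0099
grip_force: 30.0
t 13.23 grasp [ 0.4568 -0.0768  0.3157] z [ 0.045  0.26  -0.964] y [0.165 0.95  0.264] F [ 0.9 -0.4 -1.9] M [-0.3  -0.02 -0.04] w 0.0099 gf 30.0 q [-0.39 -0.11  0.61  1.81 -0.21  1.44  1.65]
lip [ 0.436 -0.194  0.123] head -99.8 tip 45.3
tip row rx -0.4, shift [ 0.     -0.0774 -0.038 ]
```

View pics/5.png

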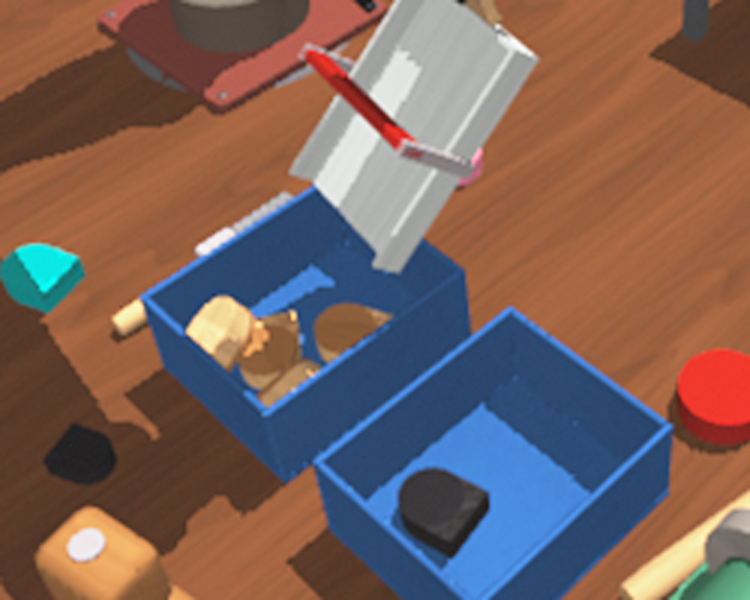

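The tray is empty, and four wooden heels now lie in the near bin at about (220,330), (270,350), (345,330) and (285,385). The force reading fell to 1.9 N. I level the tray, carry it back and set it down.

```bash
python3 -m handwheel '[{"grip":0,"x":0,"y":0.058,"z":0.023,"rx":0.3,"ry":0,"rz":0},{"grip":0,"x":0,"y":0.115,"z":0.055,"rx":0.6,"ry":0,"rz":0},{"grip":0,"x":0,"y":0.115,"z":0.055,"rx":0.6,"ry":0,"rz":0},{"grip":0,"x":0,"y":0.115,"z":0.055,"rx":0.6,"ry":0,"rz":0},{"grip":0,"x":0,"y":0.115,"z":0.055,"rx":0.6,"ry":0,"rz":0},{"grip":0,"x":0,"y":0.115,"z":0.055,"rx":0.6,"ry":0,"rz":0},{"grip":0,"x":0,"y":0.115,"z":0.055,"rx":0.6,"ry":0,"rz":0},{"grip":0,"x":0,"y":0.115,"z":0.055,"rx":0.6,"ry":0,"rz":0},{"grip":0,"x":0,"y":0.115,"z":0.055,"rx":0.6,"ry":0,"rz":0},{"grip":0,"x":0,"y":0.115,"z":0.055,"rx":0.6,"ry":0,"rz":0}]';python3 -m handwheel '[{"grip":0,"x":0,"y":0.115,"z":0.055,"rx":0.6,"ry":0,"rz":0},{"grip":0,"x":0,"y":0.058,"z":0.027,"rx":0.3,"ry":0,"rz":0},{"grip":0,"x":0,"y":0,"z":0,"rx":0,"ry":0,"rz":0}]'
python3 - <<'E'
from h import *
st();lipnow();tray([.53,-.095,.133],-89,0)
E
```

```text
t: 14.12
tcp_pos: [0.4856, 0.0885, 0.3638]
orientation: [0.084, 0.975, -0.207, -0.017]
ft_force: [0.6, 0.6, -3.0]
width: 0.0095
grip_force: 30.0
t: 14.37
tcp_pos: [0.4891, 0.1139, 0.3316]
orientation: [0.081, 0.962, -0.259, -0.023]
ft_force: [-0.8, -0.6, -3.9]
width: 0.0098
grip_force: 30.0
t 14.37 grasp [0.4748 0.0326 0.1899] z [-0.087 -0.495 -0.864] y [ 0.143  0.852 -0.503] F [-0.8 -0.6 -3.9] M [ 1.26 -0.19  0.01] w 0.0098 gf 30.0 q [-0.67  0.2   0.23  1.85  0.38  1.43  0.84]
lip [ 0.438 -0.185  0.14 ] head -99.6 tip -0.2
tip row rx -0.4, shift [ 0.     -0.0774 -0.038 ]
turn/0.12 [-0.03 -0.8  -1.32] shift/0.2 after turn [-0.186  0.419 -0.209] tcp target [0.525 0.208 0.326]
```

```bash
python3 -m handwheel '[{"grip":0,"x":-0.02,"y":0.03,"z":-0.018,"rx":0,"ry":-0.1,"rz":-0.16},{"grip":0,"x":-0.02,"y":0.055,"z":-0.028,"rx":0,"ry":-0.15,"rz":-0.25},{"grip":0,"x":-0.02,"y":0.055,"z":-0.028,"rx":0,"ry":-0.15,"rz":-0.25},{"grip":0,"x":-0.02,"y":0.055,"z":-0.028,"rx":0,"ry":-0.15,"rz":-0.25},{"grip":0,"x":-0.02,"y":0.055,"z":-0.028,"rx":0,"ry":-0.15,"rz":-0.25},{"grip":0,"x":-0.02,"y":0.055,"z":-0.028,"rx":0,"ry":-0.1,"rz":-0.16},{"grip":0,"x":-0.02,"y":0.055,"z":-0.028,"rx":0,"ry":0,"rz":0},{"grip":0,"x":-0.02,"y":0.04,"z":-0.018,"rx":0,"ry":0,"rz":0},{"grip":0,"x":-0.02,"y":0.02,"z":-0.01,"rx":0,"ry":0,"rz":0},{"grip":0,"x":0,"y":0,"z":0,"rx":0,"ry":0,"rz":0}]'
python3 - <<'E'
from h import *
st();lipnow();tray([.53,-.095,.0],-89,0)
E
```

```text
t: 15.2
tcp_pos: [0.5323, 0.2028, 0.3295]
orientation: [-0.005, 0.966, -0.259, 0.004]
ft_force: [-0.2, -0.7, -3.0]
width: 0.01
grip_force: 30.0
t 15.2 grasp [0.5339 0.1207 0.1876] z [ 0.01  -0.5   -0.866] y [-0.008  0.866 -0.5  ] F [-0.2 -0.7 -3. ] M [ 1.22  0.05 -0.02] w 0.01 gf 30.0 q [-0.73  0.32  0.17  1.7   0.4   1.42  0.91]
lip [ 0.537 -0.1    0.137] head -89.3 tip -0.0
tip row rx -0.4, shift [ 0.     -0.0774 -0.038 ]
turn/0.12 [-0.    0.01 -0.06] shift/0.2 after turn [0.037 0.364 0.578] tcp target [0.525 0.208 0.193]
```

```bash
python3 -m handwheel '[{"grip":0,"x":0.012,"y":0.02,"z":0.035,"rx":0,"ry":0,"rz":0},{"grip":0,"x":0.012,"y":0.035,"z":0.061,"rx":0,"ry":0,"rz":0},{"grip":0,"x":0.012,"y":0.035,"z":0.061,"rx":0,"ry":0,"rz":0},{"grip":0,"x":0,"y":0.035,"z":0.061,"rx":0,"ry":0,"rz":0},{"grip":0,"x":0,"y":0.035,"z":0.061,"rx":0,"ry":0,"rz":0},{"grip":0,"x":0,"y":0.035,"z":0.061,"rx":0,"ry":0,"rz":0},{"grip":0,"x":0,"y":0.035,"z":0.061,"rx":0,"ry":0,"rz":0},{"grip":0,"x":0,"y":0.035,"z":0.061,"rx":0,"ry":0,"rz":0},{"grip":0,"x":0,"y":0.035,"z":0.061,"rx":0,"ry":0,"rz":0},{"grip":0,"x":0,"y":0,"z":0,"rx":0,"ry":0,"rz":0}]'
python3 - <<'E'
from h import *
st();lipnow()
E
```

```text
t: 16.03
tcp_pos: [0.5242, 0.2007, 0.206]
orientation: [-0.005, 0.966, -0.26, 0.002]
ft_force: [-0.2, 1.0, -4.3]
width: 0.0096
grip_force: 30.0
t 16.03 grasp [0.5252 0.1184 0.0642] z [ 0.006 -0.502 -0.865] y [-0.009  0.865 -0.502] F [-0.2  1.  -4.3] M [1.5  0.04 0.06] w 0.0096 gf 30.0 q [-0.72  0.45  0.17  1.81  0.4   1.2   0.81]
lip [ 0.528 -0.103  0.014] head -89.4 tip -0.1
tip row rx -0.4, shift [-0.     -0.0774 -0.038 ]
```

```bash
python3 -m handwheel '[{"grip":0,"x":0,"y":0.01,"z":0.017,"rx":0,"ry":0,"rz":0},{"grip":0,"x":0,"y":0.01,"z":0.017,"rx":0,"ry":0,"rz":0},{"grip":0,"x":0,"y":0.008,"z":0.014,"rx":0,"ry":0,"rz":0},{"grip":0,"x":0,"y":0.003,"z":0.005,"rx":0,"ry":0,"rz":0},{"grip":0,"x":0,"y":0,"z":0,"rx":0,"ry":0,"rz":0},{"grip":0,"x":0,"y":0,"z":0,"rx":0,"ry":0,"rz":0}]'
python3 - <<'E'
from h import *
st();lipnow()
E
```

```text
t: 16.53
tcp_pos: [0.5253, 0.2012, 0.1973]
orientation: [-0.005, 0.966, -0.259, 0.004]
ft_force: [-0.2, 0.3, -1.9]
width: 0.0096
grip_force: 30.0
t 16.53 grasp [0.5269 0.1192 0.0553] z [ 0.01  -0.5   -0.866] y [-0.007  0.866 -0.5  ] F [-0.2  0.3 -1.9] M [ 1.2   0.06 -0.01] w 0.0096 gf 30.0 q [-0.72  0.46  0.17  1.82  0.4   1.19  0.8 ]
lip [ 0.529 -0.102  0.004] head -89.4 tip -0.0
tip row rx -0.4, shift [-0.     -0.0774 -0.038 ]
```

```bash
python3 -m handwheel '[{"grip":0,"x":0,"y":0.006,"z":0.01,"rx":0,"ry":0,"rz":0},{"grip":0,"x":0,"y":0.004,"z":0.007,"rx":0,"ry":0,"rz":0},{"grip":0,"x":0,"y":0,"z":0,"rx":0,"ry":0,"rz":0},{"grip":0,"x":0,"y":0,"z":0,"rx":0,"ry":0,"rz":0},{"grip":0,"x":0,"y":0,"z":0,"rx":0,"ry":0,"rz":0}]'
python3 - <<'E'
from h import *
st();lipnow()
E
```

```text
t: 16.95
tcp_pos: [0.5253, 0.2012, 0.1933]
orientation: [-0.005, 0.966, -0.259, 0.004]
ft_force: [-0.5, 1.5, 1.3]
width: 0.0094
grip_force: 30.0
t 16.95 grasp [0.5269 0.1192 0.0513] z [ 0.01  -0.5   -0.866] y [-0.007  0.866 -0.5  ] F [-0.5  1.5  1.3] M [0.73 0.07 0.06] w 0.0094 gf 30.0 q [-0.72  0.47  0.17  1.82  0.4   1.18  0.8 ]
lip [ 0.53  -0.102  0.   ] head -89.4 tip -0.0
tip row rx -0.4, shift [-0.     -0.0774 -0.038 ]
```

```bash
python3 -m handwheel '[{"grip":0.46,"x":0,"y":0,"z":0,"rx":0,"ry":0,"rz":0},{"grip":0.46,"x":0,"y":0,"z":0,"rx":0,"ry":0,"rz":0},{"grip":0.46,"x":0,"y":0,"z":0,"rx":0,"ry":0,"rz":0},{"grip":0.46,"x":0,"y":0,"z":0,"rx":0,"ry":0,"rz":0},{"grip":0.46,"x":0,"y":0,"z":0,"rx":0,"ry":0,"rz":0},{"grip":0.46,"x":0,"y":0,"z":-0.1,"rx":0,"ry":0,"rz":0},{"grip":0.46,"x":0,"y":0,"z":-0.2,"rx":0,"ry":0,"rz":0},{"grip":0.46,"x":0,"y":-0.1,"z":-0.17,"rx":0,"ry":0,"rz":0},{"grip":0.46,"x":0,"y":-0.1,"z":-0.17,"rx":0,"ry":0,"rz":0},{"grip":0.46,"x":0,"y":0,"z":0,"rx":0,"ry":0,"rz":0}]'
python3 - <<'E'
from h import *
st()
d=read_camera("scene")["img"];t=read_camera("top")["img"]
v=np.hstack([d[60:340,40:420],t[70:350,110:510]]); cv2.imwrite("pics/6.png",cv2.resize(v,(800,int(280*800/780))))
E
```

```text
t: 17.78
tcp_pos: [0.5259, 0.2312, 0.3317]
orientation: [-0.004, 0.966, -0.257, 0.008]
ft_force: [0.8, 0.2, 0.5]
width: 0.04
grip_force: 0.0
t 17.78 grasp [0.5286 0.1499 0.1893] z [ 0.017 -0.496 -0.868] y [-0.003  0.868 -0.496] F [0.8 0.2 0.5] M [ 0.61 -0.01  0.02] w 0.04 gf 0.0 q [-0.76  0.33  0.16  1.68  0.38  1.44  0.87]
```

View pics/6.png

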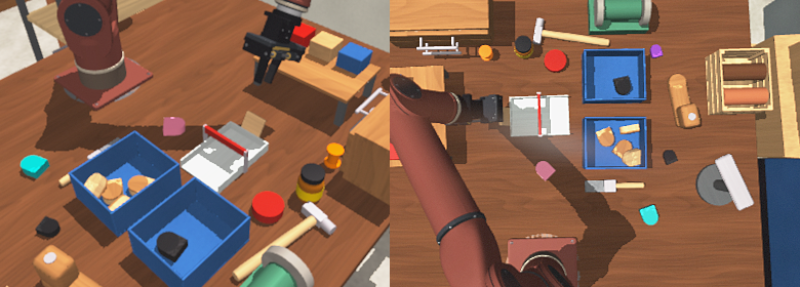

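The empty tray lies level on the bench at (235,150). Four wooden heels are in the near bin, everything else is where it was, and the gripper is clear.

```bash
python3 -c "
from h import *
print(hand_in())"
```

```text
the job is handed in; nothing more can be done
None
```

The job is handed in: all three heels are in the near bin with the wooden sample, the empty tray is level on the bench, and nothing else was moved, with about 18 s of robot time used.

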